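# Size a cabinet lock in the stepped hole gauge

## Robot

A 6-joint arm with a two-finger parallel gripper is mounted at the origin on the work surface. World frame = base frame: x ahead of the robot, y to its left, z up, the work surface at z = 0. Lengths are in m, angles in rad, forces in N, time in s.
With the tool pointing down it reaches from about 0.35 to 0.975 m from the base axis. Payload 4.9 kg.
Tool frame: the origin (TCP) lies on the centre line of the jaws, within the pads' length; the fingertips stand 8 mm ahead of it and the grasp point (between the pads) lies 11 mm behind it; z points along the fingers, y is the direction in which the jaws open and shut (so a half turn about z gives the same grasp; the last joint's range is limited). The gripper opens to 85 mm and grips with 20 to 120 N. Pads are 22 mm wide; open, the fingers measure 114 mm over their backs; the gripper's body (76 mm by 85 mm) begins 54 mm behind the grasp point. The pads swing forward as they close: fully open they stand 13 mm farther back than shut.
Start: joints at [-1.43, 0.053, 1.613, -0, 1.476, -0.119], TCP at [0.161, -0.604, 0.239] pointing down, gripper open.
Joint ranges: [-3.01, 3.01], [-1.01, 2.22], [0.06, 2.58], [-1.02, 4.17], [0.09, 2.62], [-3.14, 3.14]. Speed limits (rad/s): [2.57, 2.57, 3.14, 3.14, 3.14, 3.14].

## Interface

Orientations are given as a rotation vector (axis times angle).
In Python, from station import get_obs, get_image, calibration, finish_job gives the robot as it stands. The module is installed in compiled form; this text tells all that it offers.
- The arm moves only by the shell command python3 -m jog 'ROWS' [FORCE]. ROWS is JSON, a list of rows, each a list of 7 numbers: the shift along the tool's x, y, z in cm, then the turn, a rotation vector about the tool's x, y, z in rad, then the closure in counts, from 0 (fully open) to 255 (shut). In form: [[dx, dy, dz, ax, ay, az, jaw], ...]. A call has 1 to 8 rows; each row is the pose to reach, as a shift and turn from the pose measured when the call began, along the tool's axes at that moment; what a row does not reach only later rows make up. A row lasts 1/12 s, in which the tool goes at most 41.7 mm and 7.16 degrees, less where a joint would pass 70% of its speed; a pose out of reach is approached as far as the arm can. A call with a gripper value outside its range is refused whole. The fingers move at their own pace and stop on an object; FORCE is the grip in N (left out, the last holds). Time passes only in rows, so rows that repeat a pose let the fingers close. It gives the time, the measured TCP pose, the force and the opening at its end, in the units of the state.
- get_obs(): the state, without advancing time (a new reading comes with each control period).
- get_image(name): name is "scene" or "top"; returns the picture (384x512x3 uint8, red, green, blue); there is no depth.
- calibration(name): a dict with "vfov" (degrees; the focal length in pixels is half the picture's height over the tangent of half this angle, whatever the lens; pixels are square), "cx", "cy" (the principal point, pixels), "dist_coeffs" ([k1, k2, p1, p2, k3] as OpenCV has them; the pictures are not rectified), "R" (3x3) and "t" (3): a world point X has camera coordinates R X + t. Camera axes: x right, y down, z forward; pixel columns grow to the right and rows downward; lengths in m; the calibration is good to about 2 mm. A picture is of the moment at which its call begins. calibration takes no time and is no camera call.
- finish_job(): hands the job in, once; it reports no verdict.
The state is a dict: "t": time; "q": joint angles; "dq": joint speeds; "effort": joint torques, N m; "tool_pos": TCP position; "tool_rot": TCP orientation; "contact_force": force on the tool from outside, world axes, zero at the start; "wrist_torque": the same for the moment, N m; "opening": finger opening in m.
Only numpy, scipy, OpenCV 4.12 (cv2) and the standard library are available. Lean on these libraries where they do the work, as an engineer would, in place of code of your own. Each camera call takes 0.05 s, during which the arm holds its last target. There are 200 camera calls.

## Task

The knob lock that stands alone in the single wooden block is for the key cabinet's flap, and we need to know which hole it fits: take it out and try it in the stepped gauge, beginning at the smallest hole on the lowest step and going up one step at a time without skipping any, resting the barrel on each hole with only a light push (5 to 10 N) and feeling whether it goes in. In the first hole that it enters, lower it fully home, upright with its flange flat on the step, and let go of it there. Leave the two spare locks in the twin block, and the hammer, jar, coaster and nail tray, as they are.

Things in the scene. Friction and masses are not known exactly. Their poses are not given: they have to be found in the camera images.
- lock_a: Upright round knob lock: steel knob 24 mm diameter (3 to 29 mm above the origin), flange 32 mm diameter x 3 mm, brass barrel 20 mm long below it, foot chamfered 1 mm. Origin: centre of the flange's underside, z up. 50 to 120 g. Barrels are 16, 19 and 22 mm; which lock has which is not known, hidden in the wells. Any one may start in the single block, the others in the twin block.
- lock_b: Upright round knob lock: steel knob 24 mm diameter (3 to 29 mm above the origin), flange 32 mm diameter x 3 mm, brass barrel 20 mm long below it, foot chamfered 1 mm. Origin: centre of the flange's underside, z up. 50 to 120 g. Barrels are 16, 19 and 22 mm; which lock has which is not known, hidden in the wells. Any one may start in the single block, the others in the twin block.
- lock_c: Upright round knob lock: steel knob 24 mm diameter (3 to 29 mm above the origin), flange 32 mm diameter x 3 mm, brass barrel 20 mm long below it, foot chamfered 1 mm. Origin: centre of the flange's underside, z up. 50 to 120 g. Barrels are 16, 19 and 22 mm; which lock has which is not known, hidden in the wells. Any one may start in the single block, the others in the twin block.
- gauge: Aluminium stepped gauge, fixed: a staircase of three steps along its y axis, each 60 (x) by 48 mm (y), tops 30, 38, 46 mm above the bench, rising to +y; a vertical hole in the middle of each, at y = -48, 0, +48 mm, diameter 17.5, 20.5, 23.5 mm. Each fits one barrel with 1.5 mm to spare on the diameter. Origin: centre of its underside, z up.
- hole1 (a point): Centre of the mouth of the smallest hole of the gauge, in the step's top face: hole 17.5 mm diameter, vertical, right through the step, with a 1 mm chamfer; step top 30 mm above the bench. Axes as the gauge's.
- hole2 (a point): Centre of the mouth of the middle hole of the gauge, in the step's top face: hole 20.5 mm diameter, vertical, right through the step, with a 1 mm chamfer; step top 38 mm above the bench. Axes as the gauge's.
- hole3 (a point): Centre of the mouth of the largest hole of the gauge, in the step's top face: hole 23.5 mm diameter, vertical, right through the step, with a 1 mm chamfer; step top 46 mm above the bench. Axes as the gauge's.
- single_block: Wooden block 50 x 50 x 28 mm, fixed, with one vertical well of 24 mm in its middle, in which the lock to be sized stands loosely, flange on the block's top. Origin: centre of its underside, z up.
- twin_block: Wooden block 50 mm (x) x 120 mm (y) x 28 mm, fixed, with two wells of 24 mm at y = -35 and +35 mm, holding the two spare locks. Origin: centre of its underside, z up.
- hammer: Small hammer with aluminium head, 220 mm long, lying loose on the bench beyond the gauge; leave it.
- anchor_jar: White plastic jar of wall anchors, 68 mm diameter, 85 mm high, loose; origin at the centre of its underside; leave it.
- coaster: Round white ceramic coaster, 92 mm diameter, 8 mm thick, loose; leave it.
- nail_tray: Red plastic tray of steel nails, 110 (x) x 150 (y) x 30 mm, loose; origin at the centre of its underside; leave it.
Not all that is in view belongs to the job. What is shaped like the gauge but red or turquoise is not meant.

How it is judged:
On the way, in this order (a step that is already met when the one before it is completed fails the run):
1. a lock, held in the fingers, is rested on the smallest hole with a light touch (0.7 N or more, within 4 mm of the hole's axis) or enters it (((contact force between lock_a and the fingers above 1 N and horizontal distance between lock_a and hole1 below 0.004 m and z of lock_a in the frame of hole1 between 0.005 and 0.023 m and (contact force between lock_a and gauge above 0.7 N or z of lock_a in the frame of hole1 below 0.017 m)) or (contact force between lock_b and the fingers above 1 N and horizontal distance between lock_b and hole1 below 0.004 m and z of lock_b in the frame of hole1 between 0.005 and 0.023 m and contact force between lock_b and gauge above 0.7 N) or (contact force between lock_c and the fingers above 1 N and horizontal distance between lock_c and hole1 below 0.004 m and z of lock_c in the frame of hole1 between 0.005 and 0.023 m and contact force between lock_c and gauge above 0.7 N))), for 0.05 s.
2. the 16 mm lock goes well into the smallest hole (14 mm or more), or a larger one is then tried in the same way in the middle hole (((horizontal distance between lock_a and hole1 below 0.006 m and z of lock_a in the frame of hole1 below 0.004 m) or (contact force between lock_b and the fingers above 1 N and horizontal distance between lock_b and hole2 below 0.004 m and z of lock_b in the frame of hole2 between 0.005 and 0.023 m and (contact force between lock_b and gauge above 0.7 N or z of lock_b in the frame of hole2 below 0.017 m)) or (contact force between lock_c and the fingers above 1 N and horizontal distance between lock_c and hole2 below 0.004 m and z of lock_c in the frame of hole2 between 0.005 and 0.023 m and contact force between lock_c and gauge above 0.7 N))), for 0.05 s.
3. the lock goes fully home in the first hole that it fits (((horizontal distance between lock_a and hole1 below 0.002 m and z of lock_a in the frame of hole1 below 0.002 m and angle between lock_a's own z axis and vertical below 0.08 rad) or (horizontal distance between lock_b and hole2 below 0.002 m and z of lock_b in the frame of hole2 below 0.002 m and angle between lock_b's own z axis and vertical below 0.08 rad) or (horizontal distance between lock_c and hole3 below 0.002 m and z of lock_c in the frame of hole3 below 0.002 m and angle between lock_c's own z axis and vertical below 0.08 rad))), for 0.2 s.
At the end, for the whole second after the job is handed in: The lock from the single block sits in the smallest hole that it enters, released and at rest: flange within 2 mm of the step's top, within 2 mm of the hole's axis, upright within 0.08 rad; the other two locks still stand in the twin block's wells (within 8 mm) ((((horizontal distance between lock_a and hole1 below 0.002 m and z of lock_a in the frame of hole1 below 0.002 m and angle between lock_a's own z axis and vertical below 0.08 rad) and linear speed of lock_a below 0.01 m/s and (z of lock_b in the frame of twin_block between 0.025 and 0.031 m and x of lock_b in the frame of twin_block between -0.008 and 0.008 m and (y of lock_b in the frame of twin_block between -0.043 and -0.027 m or y of lock_b in the frame of twin_block between 0.027 and 0.043 m)) and (z of lock_c in the frame of twin_block between 0.025 and 0.031 m and x of lock_c in the frame of twin_block between -0.008 and 0.008 m and (y of lock_c in the frame of twin_block between -0.043 and -0.027 m or y of lock_c in the frame of twin_block between 0.027 and 0.043 m))) or ((horizontal distance between lock_b and hole2 below 0.002 m and z of lock_b in the frame of hole2 below 0.002 m and angle between lock_b's own z axis and vertical below 0.08 rad) and linear speed of lock_b below 0.01 m/s and (z of lock_a in the frame of twin_block between 0.025 and 0.031 m and x of lock_a in the frame of twin_block between -0.008 and 0.008 m and (y of lock_a in the frame of twin_block between -0.043 and -0.027 m or y of lock_a in the frame of twin_block between 0.027 and 0.043 m)) and (z of lock_c in the frame of twin_block between 0.025 and 0.031 m and x of lock_c in the frame of twin_block between -0.008 and 0.008 m and (y of lock_c in the frame of twin_block between -0.043 and -0.027 m or y of lock_c in the frame of twin_block between 0.027 and 0.043 m))) or ((horizontal distance between lock_c and hole3 below 0.002 m and z of lock_c in the frame of hole3 below 0.002 m and angle between lock_c's own z axis and vertical below 0.08 rad) and linear speed of lock_c below 0.01 m/s and (z of lock_a in the frame of twin_block between 0.025 and 0.031 m and x of lock_a in the frame of twin_block between -0.008 and 0.008 m and (y of lock_a in the frame of twin_block between -0.043 and -0.027 m or y of lock_a in the frame of twin_block between 0.027 and 0.043 m)) and (z of lock_b in the frame of twin_block between 0.025 and 0.031 m and x of lock_b in the frame of twin_block between -0.008 and 0.008 m and (y of lock_b in the frame of twin_block between -0.043 and -0.027 m or y of lock_b in the frame of twin_block between 0.027 and 0.043 m))))); the robot touches nothing.
It fails at once if a lock is pressed on the gauge with more than 50 N (sum over the contact points) (contact force between any of lock_a, lock_b, lock_c and gauge above 50 N).
It fails at once if a lock enters (by 5 mm) a hole larger than the one it fits, a step having been skipped ((horizontal distance between lock_a and hole2 below 0.006 m and z of lock_a in the frame of hole2 below 0.015 m) or (horizontal distance between lock_a and hole3 below 0.006 m and z of lock_a in the frame of hole3 below 0.015 m) or (horizontal distance between lock_b and hole3 below 0.006 m and z of lock_b in the frame of hole3 below 0.015 m)).
It fails at once if the hammer, jar, coaster or nail tray is moved by more than 15 mm (distance of any of hammer, anchor_jar, coaster, nail_tray from where it was at the start of the episode above 0.015 m).
It also fails if it takes over 61 s, if anything falls off the work surface, if the arm or the gripper's body presses on something with over 40 N, if the wrist force passes 120 N, or if a joint passes its speed limit or range.

## Working session

There is one attempt and no reset: what is moved stays moved. The work goes in short steps, Python scripts to look and compute and a shell command to move; the robot and the scene stay as the last step left them, time stands still between calls to the robot, and variables do not carry over. Pictures are saved under pics/ and viewed, about 8 in all and at most 12, crops included, and the job is handed in when it is done.

```bash
mkdir -p pics
python3 - <<'E'
from station import *
import cv2,json
for n in("scene","top"):
    im=get_image(n); cv2.imwrite(f"pics/{n}0.png",im[:,:,::-1]); print(n,calibration(n))
print(get_obs())
E
```

```text
scene {'vfov': 48.59788257981978, 'cx': 253.34114857753127, 'cy': 192.09638605961678, 'dist_coeffs': array([-0.06204746,  0.        ,  0.        ,  0.        ,  0.        ]), 'R': array([[-0.41759736,  0.90861758, -0.00515147],
       [ 0.57212837,  0.25853523, -0.77834996],
       [-0.70589062, -0.32798419, -0.62780953]]), 't': array([ 0.21894634, -0.24004252,  1.45186842])}
top {'vfov': 51.21560825594989, 'cx': 259.95604714846144, 'cy': 193.13144419395636, 'dist_coeffs': array([-0.11338724,  0.        ,  0.        ,  0.        ,  0.        ]), 'R': array([[-0.04664772, -0.99890227,  0.00427065],
       [-0.97307004,  0.04447439, -0.22617851],
       [ 0.22574029, -0.01470635, -0.97407651]]), 't': array([0.00309049, 0.51170153, 0.94236065])}
{'t': 0.1, 'q': array([-1.42999143e+00,  5.32824289e-02,  1.61415990e+00, -2.68404565e-06,
        1.47598103e+00, -1.18966950e-01]), 'dq': array([-8.42969655e-05, -1.71926270e-04, -3.12178169e-03, -1.55613933e-03,
       -2.77605857e-03,  2.17394485e-04]), 'effort': array([ 7.11538505e-04, -3.94905102e+01, -3.71359706e+01, -1.10475905e-04,
        3.98492746e-03, -7.78653259e-06]), 'tool_pos': array([ 0.16048016, -0.6034817 ,  0.23818923]), 'tool_rot': array([-3.11331480e+00, -4.06665605e-01,  3.55744471e-05]), 'contact_force': array([-0.01408052,  0.43729607,  0.48041323]), 'wrist_torque': array([-0.02087121,  0.09505779,  0.01178438]), 'opening': 0.08539332129136726}
```

View pics/scene0.png

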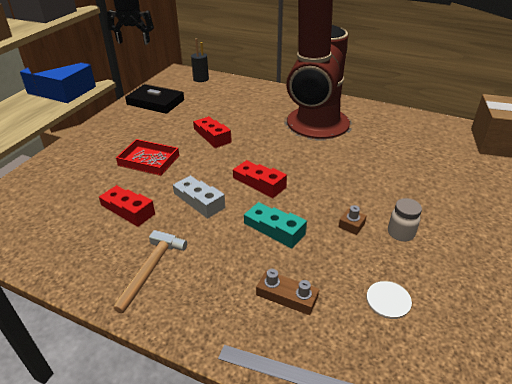

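View pics/top0.png

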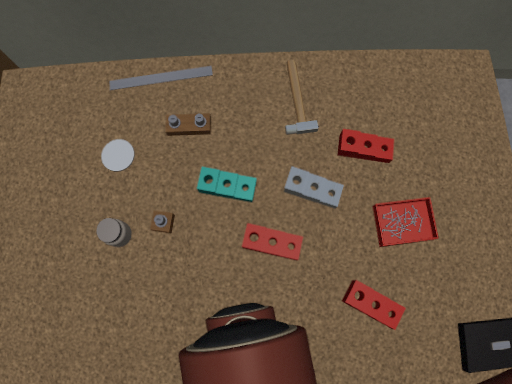

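```bash
cat > h.py <<'E'
from station import *
import cv2,numpy as np
def cam(n):
    c=calibration(n); f=192/np.tan(np.radians(c["vfov"])/2)
    return np.array([[f,0,c["cx"]],[0,f,c["cy"]],[0,0,1]]),c["dist_coeffs"],c["R"],c["t"]
def ray(n,uv):
    K,d,R,t=cam(n); p=cv2.undistortPoints(np.array([[uv]],float),K,d)[0,0]
    v=R.T@np.array([*p,1]); return -R.T@t,v/np.linalg.norm(v)
def onz(n,uv,z):
    o,v=ray(n,uv); return o+v*(z-o[2])/v[2]
def tri(a,b):
    o1,v1=ray("scene",a);o2,v2=ray("top",b)
    s=np.linalg.lstsq(np.c_[v1,-v2],o2-o1,rcond=None)[0]
    p,q=o1+s[0]*v1,o2+s[1]*v2; return (p+q)/2,np.linalg.norm(p-q)
def proj(n,X):
    K,d,R,t=cam(n); return cv2.projectPoints(np.array([X],float),cv2.Rodrigues(R)[0],t,K,d)[0][0,0]
def crop(im,cx,cy,w,h,s):
    c=cv2.resize(im[cy-h//2:cy+h//2,cx-w//2:cx+w//2],None,fx=s,fy=s,interpolation=cv2.INTER_CUBIC)[:,:,::-1].copy()
    for i in range(0,w,5):
        L=10 if i%10==0 else 5
        cv2.line(c,(i*s,0),(i*s,L),(0,255,0),1)
        if i%10==0: cv2.putText(c,str(cx-w//2+i),(i*s,20),0,.35,(0,255,0),1)
    for i in range(0,h,5):
        cv2.line(c,(0,i*s),(10 if i%10==0 else 5,i*s),(0,255,0),1)
        if i%10==0: cv2.putText(c,str(cy-h//2+i),(10,i*s+4),0,.35,(0,255,0),1)
    return c
E
python3 - <<'E'
from h import *
S=cv2.imread("pics/scene0.png")[:,:,::-1];T=cv2.imread("pics/top0.png")[:,:,::-1]
a=np.vstack([np.hstack([crop(S,199,195,66,48,6),crop(T,315,187,66,48,6)]),np.hstack([crop(S,353,217,66,48,6),crop(T,161,221,66,48,6)])])
cv2.imwrite("pics/c1.png",a)
# dark blobs in the grey gauges
for n,I,(x,y,w,h) in(("scene",S,(168,170,62,50)),("top",T,(280,162,68,50))):
    g=cv2.cvtColor(I,cv2.COLOR_RGB2HSV)
    bx=I[y:y+h,x:x+w].astype(int); m=((bx[:,:,0]-bx[:,:,2])<12).astype(np.uint8)
    m2=((m>0)&(bx.sum(2)>300)).astype(np.uint8)
    cs,hi=cv2.findContours(m2,cv2.RETR_CCOMP,cv2.CHAIN_APPROX_NONE)
    for c,q in zip(cs,hi[0]):
        if len(c)>6:
            M=cv2.moments(c); 
            if M["m00"]>4: print(n,q[3],M["m00"],M["m10"]/M["m00"]+x,M["m01"]/M["m00"]+y)
E
```

```text
scene -1 667.0 198.00824587706148 189.81534232883558
scene 0 43.5 208.8544061302682 195.04214559386972
scene 0 32.5 197.28205128205127 189.28205128205127
scene 0 21.0 186.5 183.68253968253967
top -1 1198.5 313.72827145042413 185.9472952301488
top 0 43.5 331.31800766283527 192.41762452107278
top 0 56.0 314.0 186.0
top 0 75.0 296.6311111111111 179.5
```

View pics/c1.png

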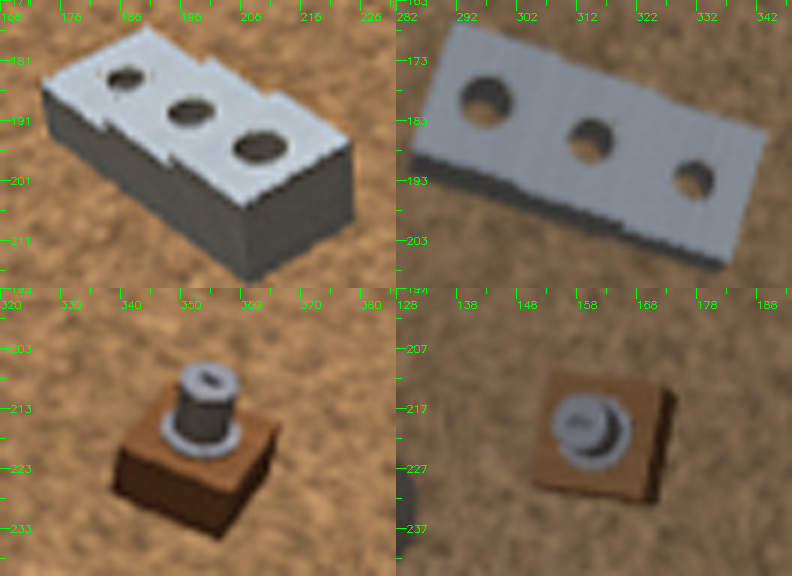

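Run:
```python
from h import *
np.set_printoptions(precision=4,suppress=True)
H=[((186.5,183.7),(331.3,192.4),.03),((197.3,189.3),(314,186),.038),((208.85,195.04),(296.6,179.5),.046)]
for a,b,z in H: print("hole",*tri(a,b),onz("scene",a,z),onz("top",b,z))
print("knob",*tri((354.4,208.4),(158.1,218.8)),onz("scene",(354.4,208.4),.057),onz("top",(158.1,218.8),.057))
print("flange",*tri((353.1,216.8),(160.3,220.6)),onz("scene",(353.1,216.8),.031),onz("top",(160.3,220.6),.031))
o=get_obs();print(cv2.Rodrigues(o["tool_rot"])[0])
```

```text
hole [ 0.5113 -0.2045  0.0287] 0.002136369338566845 [ 0.5125 -0.2024  0.03  ] [ 0.5115 -0.2053  0.03  ]
hole [ 0.5285 -0.1598  0.0366] 0.0018369118076520113 [ 0.5298 -0.1578  0.038 ] [ 0.5285 -0.1604  0.038 ]
hole [ 0.5455 -0.1151  0.045 ] 0.002001852010514105 [ 0.5464 -0.1134  0.046 ] [ 0.5457 -0.1159  0.046 ]
knob [0.4579 0.2359 0.0562] 0.0011006639301657805 [0.4585 0.2365 0.057 ] [0.4579 0.2351 0.057 ]
flange [0.4578 0.2367 0.0293] 0.0008908682370391515 [0.4595 0.2373 0.031 ] [0.4576 0.2358 0.031 ]
[[ 0.9664  0.2569 -0.0003]
 [ 0.2569 -0.9664  0.0018]
 [ 0.0002 -0.0018 -1.    ]]
```

```bash
python3 -m jog '[[37,-26.5,2,0,0,-0.944,0],[37,-26.5,2,0,0,-0.944,0],[37,-26.5,2,0,0,-0.944,0],[37,-26.5,2,0,0,-0.944,0],[37,-26.5,2,0,0,-0.944,0],[37,-26.5,2,0,0,-0.944,0],[37,-26.5,2,0,0,-0.944,0],[37,-26.5,2,0,0,-0.944,0]]' 40
cat > go.py <<'E'
import sys
from h import *
o=get_obs();R=cv2.Rodrigues(o["tool_rot"])[0]
np.set_printoptions(precision=4,suppress=True)
print("t",o["t"],"pos",o["tool_pos"],"F",o["contact_force"],"open",o["opening"],"yaw_y",np.degrees(np.arctan2(R[1,1],R[0,1])),"tilt",R[:,2],"q6",o["q"][5])
if len(sys.argv)>3:
    g=np.array([float(v) for v in sys.argv[1:4]]); print("shift cm",R.T@(g-o["tool_pos"])*100)
    y=np.radians(-21); Rg=np.c_[[-np.sin(y),np.cos(y),0],[np.cos(y),np.sin(y),0],[0,0,-1]]
    print("turn",cv2.Rodrigues(R.T@Rg)[0].ravel())
E
python3 go.py 0.458 0.236 0.14
```

```text
t: 0.77
tool_pos: [0.3728, -0.3449, 0.2238]
tool_rot: [-2.583, -1.784, -0.001]
contact_force: [0.0, -0.3, -0.2]
opening: 0.0856
t 0.7667 pos [ 0.3728 -0.3449  0.2238] F [ 0.0454 -0.3248 -0.2179] open 0.0856373216570764 yaw_y -20.74758299977718 tilt [-0.0005  0.0022 -1.    ] q6 -0.5317368013838717
shift cm [ 57.3275 -12.6014   8.4988]
turn [-0.0012 -0.0019  0.0044]
```

```bash
python3 -m jog '[[57.3,-12.6,2,0,0,0,0],[57.3,-12.6,2,0,0,0,0],[57.3,-12.6,2,0,0,0,0],[57.3,-12.6,2,0,0,0,0],[57.3,-12.6,2,0,0,0,0],[57.3,-12.6,2,0,0,0,0],[57.3,-12.6,2,0,0,0,0],[57.3,-12.6,2,0,0,0,0]]'
python3 go.py 0.458 0.236 0.12
```

```text
t: 1.43
tool_pos: [0.4202, -0.0153, 0.2131]
tool_rot: [-2.584, -1.784, -0.002]
contact_force: [1.5, -0.6, 0.3]
opening: 0.0853
t 1.4333 pos [ 0.4202 -0.0153  0.2131] F [ 1.4613 -0.6104  0.27  ] open 0.08527987331641047 yaw_y -20.766371067610716 tilt [-0.      0.0021 -1.    ] q6 0.1473075429559673
shift cm [24.8148 -5.3714  9.3611]
turn [-0.0008 -0.0019  0.0041]
```

```bash
python3 -m jog '[[24.8,-5.4,9.4,0,0,0,90],[24.8,-5.4,9.4,0,0,0,90],[24.8,-5.4,9.4,0,0,0,90],[24.8,-5.4,9.4,0,0,0,90],[24.8,-5.4,9.4,0,0,0,90],[24.8,-5.4,9.4,0,0,0,90],[24.8,-5.4,9.4,0,0,0,90],[24.8,-5.4,9.4,0,0,0,90]]'
python3 go.py 0.458 0.236 0.044
python3 - <<'E'
from h import *
S=get_image("scene");T=get_image("top")
cv2.imwrite("pics/s1.png",S[:,:,::-1]);cv2.imwrite("pics/t1.png",T[:,:,::-1])
cv2.imwrite("pics/c2.png",np.hstack([crop(S,353,195,80,100,5),crop(T,161,215,80,100,5)]))
E
```

```text
t: 2.1
tool_pos: [0.4559, 0.2389, 0.1168]
tool_rot: [-2.578, -1.788, 0.004]
contact_force: [-0.6, -0.5, 0.8]
opening: 0.0554
t 2.1 pos [0.4559 0.2389 0.1168] F [-0.5641 -0.4886  0.8204] open 0.055416103308850106 yaw_y -20.51220123785806 tilt [-0.0046  0.0017 -1.    ] q6 0.693428089954204
shift cm [-0.2025  0.3338  7.2783]
turn [-0.0049  0.      0.0085]
```

View pics/c2.png

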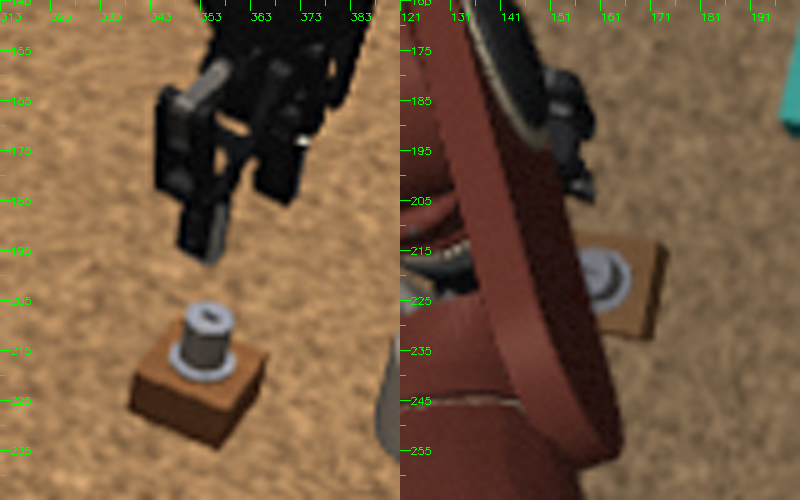

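```bash
python3 -m jog '[[-0.2,0.33,3,-0.005,0,0.008,90],[-0.2,0.33,7.2,-0.005,0,0.008,90],[-0.2,0.33,7.2,-0.005,0,0.008,90],[-0.2,0.33,7.2,-0.005,0,0.008,90],[-0.2,0.33,7.2,-0.005,0,0.008,90]]'
python3 go.py 0.458 0.236 0.045
```

```text
t: 2.62
tool_pos: [0.4602, 0.2329, 0.0483]
tool_rot: [2.59, 1.774, 0.006]
contact_force: [0.3, 0.3, 1.1]
opening: 0.0548
t 2.6167 pos [0.4602 0.2329 0.0483] F [0.2806 0.2776 1.1091] open 0.054810836828450366 yaw_y -21.19084138899274 tilt [ 0.0046 -0.0002 -1.    ] q6 0.6956253310662958
shift cm [ 0.2116 -0.319   0.326 ]
turn [ 0.0043 -0.0014 -0.0033]
```

```bash
python3 -m jog '[[0.2,-0.3,0.3,0.004,0,0,90],[0.2,-0.3,0.3,0.004,0,0,90],[0.2,-0.3,0.3,0.004,0,0,90]]'
python3 go.py 0.458 0.236 0.045
```

```text
t: 2.87
tool_pos: [0.4595, 0.2363, 0.0474]
tool_rot: [2.592, 1.775, 0.008]
contact_force: [0.1, 0.4, 0.0]
opening: 0.0552
t 2.8667 pos [0.4595 0.2363 0.0474] F [0.0619 0.4339 0.0063] open 0.05523878809060056 yaw_y -21.19152876863844 tilt [ 0.0043  0.0024 -1.    ] q6 0.6998146284659671
shift cm [-0.0809 -0.1324  0.2349]
turn [ 0.0031 -0.0038 -0.0033]
```

```bash
python3 -m jog '[[-0.08,-0.13,0.2,0.003,-0.004,0,90],[-0.08,-0.13,0.2,0.003,-0.004,0,90],[-0.08,-0.13,0.2,0.003,-0.004,0,255],[-0.08,-0.13,0.2,0.003,-0.004,0,255],[-0.08,-0.13,0.2,0.003,-0.004,0,255],[-0.08,-0.13,0.2,0.003,-0.004,0,255],[-0.08,-0.13,0.2,0.003,-0.004,0,255]]' 40
python3 go.py 0.458 0.236 0.045
```

```text
t: 3.45
tool_pos: [0.4582, 0.2361, 0.0455]
tool_rot: [2.592, 1.775, 0.0]
contact_force: [-1.0, -0.0, 2.5]
opening: 0.0228
t 3.45 pos [0.4582 0.2361 0.0455] F [-1.0352 -0.0126  2.4783] open 0.022807232350688718 yaw_y -21.19131167443755 tilt [ 0.0002 -0.0001 -1.    ] q6 0.7013694419030404
shift cm [-0.0136 -0.0111  0.0539]
turn [ 0.0002  0.     -0.0033]
```

```bash
python3 -m jog '[[0,0,-2,0,0,0,255],[0,0,-5,0,0,0,255],[0,0,-8,0,0,0,255],[0,0,-8,0,0,0,255],[0,0,-8,0,0,0,255]]'
python3 go.py 0.5115 -0.2042 0.13
python3 - <<'E'
from h import *
S=get_image("scene");T=get_image("top")
cv2.imwrite("pics/c3.png",np.hstack([crop(S,353,185,80,90,5),crop(T,161,215,80,90,5)]))
E
```

```text
t: 3.87
tool_pos: [0.4594, 0.2366, 0.1275]
tool_rot: [2.591, 1.774, 0.007]
contact_force: [-0.4, -0.9, -1.9]
opening: 0.0222
t 3.8667 pos [0.4594 0.2366 0.1275] F [-0.4349 -0.8589 -1.9183] open 0.02224063170908842 yaw_y -21.184554168281807 tilt [ 0.0043  0.0012 -1.    ] q6 0.701329151576651
shift cm [-39.2151  20.784   -0.2807]
turn [ 0.0035 -0.0027 -0.0032]
```

View pics/c3.png

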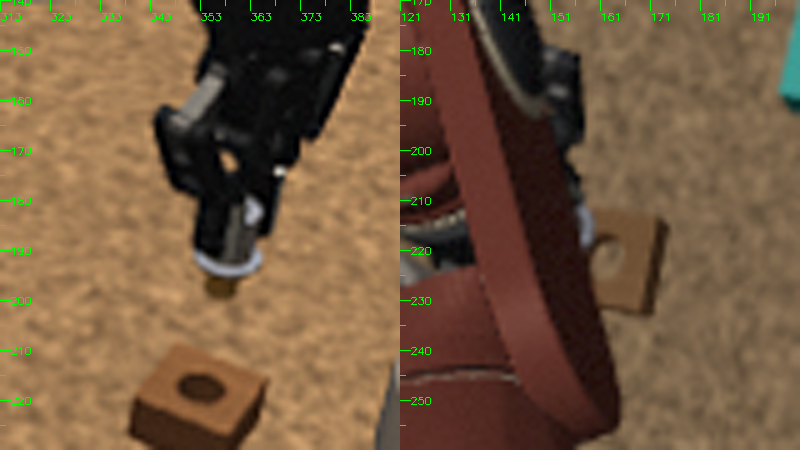

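```bash
python3 -m jog '[[-39.2,20.8,-0.3,0.004,-0.003,0,255],[-39.2,20.8,-0.3,0.004,-0.003,0,255],[-39.2,20.8,-0.3,0.004,-0.003,0,255],[-39.2,20.8,-0.3,0.004,-0.003,0,255],[-39.2,20.8,-0.3,0.004,-0.003,0,255],[-39.2,20.8,-0.3,0.004,-0.003,0,255],[-39.2,20.8,-0.3,0.004,-0.003,0,255],[-39.2,20.8,-0.3,0.004,-0.003,0,255]]'
python3 go.py 0.5115 -0.2042 0.105
```

```text
t: 4.63
tool_pos: [0.495, -0.0965, 0.1245]
tool_rot: [-2.588, -1.772, 0.014]
contact_force: [1.0, -0.5, -0.7]
opening: 0.0225
t 4.6333 pos [ 0.495  -0.0965  0.1245] F [ 0.9991 -0.4941 -0.6795] open 0.022500495425735473 yaw_y -21.19998641915141 tilt [-0.0103 -0.0008 -0.9999] q6 0.033218734379936075
shift cm [-9.4328  5.4482  1.9458]
turn [-0.0094  0.0045 -0.0035]
```

```bash
python3 -m jog '[[-9.4,5.45,1.9,-0.009,0.004,0,255],[-9.4,5.45,1.9,-0.009,0.004,0,255],[-9.4,5.45,1.9,-0.009,0.004,0,255],[-9.4,5.45,1.9,-0.009,0.004,0,255],[-9.4,5.45,1.9,-0.009,0.004,0,255]]'
python3 go.py 0.5115 -0.2042 0.085
```

```text
t: 5.05
tool_pos: [0.5099, -0.2045, 0.1025]
tool_rot: [-2.591, -1.768, 0.004]
contact_force: [0.4, 0.6, -2.0]
opening: 0.0221
t 5.05 pos [ 0.5099 -0.2045  0.1025] F [ 0.3728  0.6119 -1.9762] open 0.02212742270079995 yaw_y -21.366939700998564 tilt [-0.0052  0.0026 -1.    ] q6 -0.1437012834448309
shift cm [0.0845 0.1498 1.747 ]
turn [-0.0058 -0.0005 -0.0064]
```

```bash
python3 -m jog '[[0.08,0.15,1.7,-0.006,0,0,255],[0.08,0.15,1.7,-0.006,0,0,255],[0.08,0.15,1.7,-0.006,0,0,255],[0.08,0.15,1.7,-0.006,0,0,255],[0.08,0.15,1.7,-0.006,0,0,255]]'
python3 go.py 0.5115 -0.2042 0.069
python3 - <<'E'
from h import *
S=get_image("scene");T=get_image("top")
cv2.imwrite("pics/c4.png",np.hstack([crop(S,190,175,66,80,6),crop(T,325,187,66,80,6)]))
E
```

```text
t: 5.47
tool_pos: [0.5119, -0.2037, 0.0861]
tool_rot: [2.593, 1.772, 0.001]
contact_force: [-0.8, -1.1, -1.3]
opening: 0.0225
t 5.4667 pos [ 0.5119 -0.2037  0.0861] F [-0.8162 -1.1068 -1.2727] open 0.022549996583021002 yaw_y -21.301618926092083 tilt [ 0.0011  0.     -1.    ] q6 -0.14251315741133572
shift cm [-0.064  -0.0147  1.7128]
turn [ 0.001  -0.0004 -0.0053]
```

View pics/c4.png

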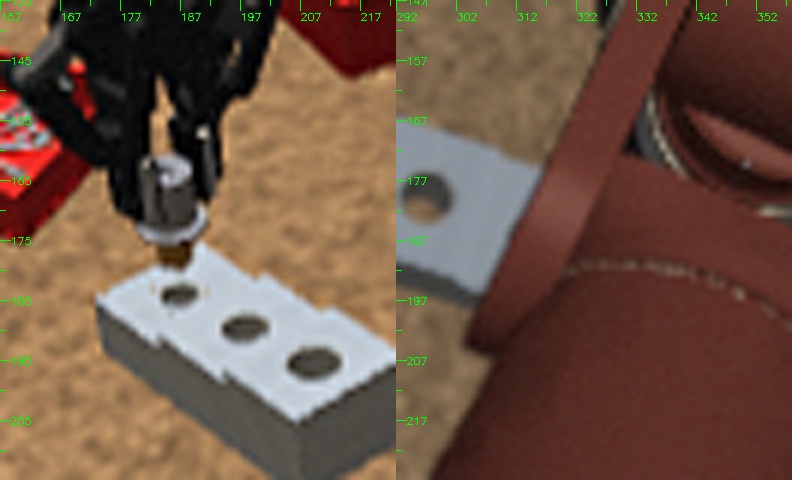

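Run:
```python
from h import *
print(onz("scene",(185.2,171.6),.0716),onz("scene",(184.9,163.3),.0976),proj("scene",(.5119,-.2037,.0716)),proj("scene",(.5119,-.2037,.0976)))
```

```text
[ 0.51388584 -0.20045823  0.0716    ] [ 0.51253319 -0.19901512  0.0976    ] [184.54622239 170.89286449] [183.48335499 162.74511057]
```

```bash
python3 -m jog '[[-0.16,0.0,1.4,0.001,0,0,255],[-0.16,0.0,1.4,0.001,0,0,255],[-0.16,0.0,1.4,0.001,0,0,255],[-0.16,0.0,1.4,0.001,0,0,255]]'
python3 go.py 0.5112 -0.2052 0.068
```

```text
t: 5.9
tool_pos: [0.5112, -0.2054, 0.0719]
tool_rot: [-2.594, -1.772, -0.0]
contact_force: [-0.1, -0.3, -1.0]
opening: 0.0227
t 5.9 pos [ 0.5112 -0.2054  0.0719] F [-0.1255 -0.2785 -1.0433] open 0.022675886455992174 yaw_y -21.328757986825984 tilt [-0.0001  0.0005 -1.    ] q6 -0.14533655000940154
shift cm [ 0.0209 -0.0031  0.3898]
turn [-0.0003 -0.0005 -0.0057]
```

Fz hovers near -1 (lock weight). Now descend in small steps.

```bash
python3 -m jog '[[0.02,0,0.2,0,0,0,255],[0.02,0,0.4,0,0,0,255],[0.02,0,0.45,0,0,0,255],[0.02,0,0.45,0,0,0,255]]'
python3 go.py 0.5112 -0.2052 0.066
```

```text
t: 6.23
tool_pos: [0.5111, -0.2052, 0.0671]
tool_rot: [-2.593, -1.771, -0.0]
contact_force: [-0.0, -0.6, -1.0]
opening: 0.0221
t 6.2333 pos [ 0.5111 -0.2052  0.0671] F [-0.0433 -0.6482 -1.0099] open 0.022129162004329135 yaw_y -21.334394784044342 tilt [-0.0005  0.0008 -1.    ] q6 -0.14493404727649786
shift cm [0.0005 0.0129 0.1131]
turn [-0.0007 -0.0006 -0.0058]
```

```bash
python3 -m jog '[[0,0.01,0.1,0,0,0,255],[0,0.01,0.15,0,0,0,255],[0,0.01,0.15,0,0,0,255]]'
python3 go.py 0.5112 -0.2052 0.064
```

```text
t: 6.48
tool_pos: [0.5111, -0.2052, 0.0655]
tool_rot: [-2.593, -1.771, 0.0]
contact_force: [0.0, -0.3, -1.6]
opening: 0.0223
t 6.4833 pos [ 0.5111 -0.2052  0.0655] F [ 0.0399 -0.2643 -1.6468] open 0.02227249919045119 yaw_y -21.332566901262908 tilt [-0.0006  0.0009 -1.    ] q6 -0.14494380527508396
shift cm [-0.0013  0.0103  0.1508]
turn [-0.0009 -0.0006 -0.0058]
```

```bash
python3 -m jog '[[0,0.01,0.1,0,0,0,255],[0,0.01,0.2,0,0,0,255],[0,0.01,0.2,0,0,0,255]]'
python3 go.py 0.5112 -0.2052 0.062
```

```text
t: 6.73
tool_pos: [0.5111, -0.2051, 0.0632]
tool_rot: [-2.593, -1.771, 0.0]
contact_force: [-0.5, 0.2, -1.6]
opening: 0.0228
t 6.7333 pos [ 0.5111 -0.2051  0.0632] F [-0.4503  0.2412 -1.6065] open 0.02278682721037997 yaw_y -21.33209419726422 tilt [-0.001   0.0011 -1.    ] q6 -0.14488268619036487
shift cm [-0.0056  0.0183  0.1248]
turn [-0.0013 -0.0007 -0.0058]
```

```bash
python3 -m jog '[[0,0.01,0.15,0,0,0,255],[0,0.01,0.3,0,0,0,255],[0,0.01,0.3,0,0,0,255]]'
python3 go.py 0.5112 -0.2052 0.06
```

```text
t: 6.98
tool_pos: [0.5109, -0.205, 0.0598]
tool_rot: [-2.593, -1.771, 0.001]
contact_force: [0.2, 0.3, -1.2]
opening: 0.0226
t 6.9833 pos [ 0.5109 -0.205   0.0598] F [ 0.1922  0.3161 -1.1638] open 0.02261956401512844 yaw_y -21.333025670420216 tilt [-0.0016  0.0014 -1.    ] q6 -0.14485584945081828
shift cm [-0.0095  0.0366 -0.0177]
turn [-0.002  -0.0008 -0.0058]
```

```bash
python3 -m jog '[[0,0.03,0.3,-0.002,-0.001,0,255],[0,0.03,0.6,-0.002,-0.001,0,255],[0,0.03,0.9,-0.002,-0.001,0,255],[0,0.03,0.9,-0.002,-0.001,0,255]]'
python3 go.py 0.5112 -0.2052 0.0475
python3 - <<'E'
from h import *
S=get_image("scene")
cv2.imwrite("pics/c5.png",crop(S,190,175,66,80,6))
E
```

```text
t: 7.32
tool_pos: [0.5105, -0.2047, 0.0498]
tool_rot: [-2.593, -1.771, 0.002]
contact_force: [-0.4, -0.4, -1.6]
opening: 0.0226
t 7.3167 pos [ 0.5105 -0.2047  0.0498] F [-0.4173 -0.4268 -1.565 ] open 0.022571475042567807 yaw_y -21.331097140506284 tilt [-0.0016  0.0006 -1.    ] q6 -0.1441175130673045
shift cm [-0.0206  0.0794  0.2256]
turn [-0.0017  0.     -0.0058]
```

View pics/c5.png

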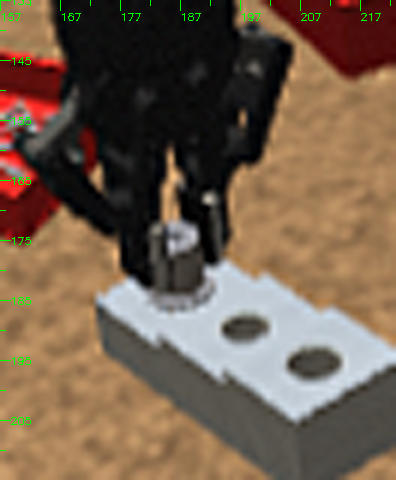

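The picture shows the barrel inside the small hole, with the flange at about (187,182) just above the step.

```bash
python3 -m jog '[[0,0.04,0.1,-0.002,0,0,255],[0,0.04,0.2,-0.002,0,0,255],[0,0.04,0.2,-0.002,0,0,255]]'
python3 go.py 0.5112 -0.2052 0.0465
```

```text
t: 7.62
tool_pos: [0.511, -0.2049, 0.0479]
tool_rot: [2.594, 1.772, 0.0]
contact_force: [-0.3, -0.1, -1.1]
opening: 0.0228
t 7.6167 pos [ 0.511  -0.2049  0.0479] F [-0.2535 -0.1292 -1.1263] open 0.022846928235882715 yaw_y -21.332680907285948 tilt [ 0.0004 -0.0002 -1.    ] q6 -0.1442720742367348
shift cm [-0.0187  0.0314  0.1399]
turn [ 0.0004  0.     -0.0058]
```

```bash
python3 -m jog '[[0,0.02,0.05,0,0,0,255],[0,0.02,0.12,0,0,0,255],[0,0.02,0.12,0,0,0,255]]'
python3 go.py 0.5112 -0.2052 0.0455
```

```text
t: 7.87
tool_pos: [0.5113, -0.205, 0.0475]
tool_rot: [2.594, 1.772, -0.0]
contact_force: [-2.0, 1.4, 4.3]
opening: 0.0226
t 7.8667 pos [ 0.5113 -0.205   0.0475] F [-2.0266  1.4489  4.3298] open 0.022561662210963913 yaw_y -21.326058704381634 tilt [-0. -0. -1.] q6 -0.14425107540551976
shift cm [-0.0182  0.0008  0.1998]
turn [ 0.      0.     -0.0057]
```

Flange seated (force rises exactly at the predicted height). Release and retreat.

```bash
python3 -m jog '[[0,0,0,0,0,0,255],[0,0,0,0,0,0,255],[0,0,0,0,0,0,255],[0,0,0,0,0,0,90],[0,0,0,0,0,0,90],[0,0,0,0,0,0,90],[0,0,0,0,0,0,90],[0,0,0,0,0,0,90]]'; python3 -m jog '[[0,0,-2,0,0,0,90],[0,0,-5,0,0,0,90],[0,0,-9,0,0,0,90],[0,0,-13,0,0,0,90],[-12,0,-15,0,0,0,90],[-20,0,-15,0,0,0,90],[-20,0,-15,0,0,0,90],[-20,0,-15,0,0,0,90]]'
python3 - <<'E'
from h import *
S=get_image("scene");T=get_image("top")
cv2.imwrite("pics/c6.png",np.hstack([crop(S,190,185,66,80,6),crop(T,325,187,66,80,6)]))
E
```

```text
t: 8.53
tool_pos: [0.5113, -0.2051, 0.0475]
tool_rot: [2.594, 1.772, -0.0]
contact_force: [0.5, 0.7, -0.4]
opening: 0.0552
t: 9.2
tool_pos: [0.4504, -0.3608, 0.1956]
tool_rot: [2.592, 1.772, 0.0]
contact_force: [0.9, -1.1, 0.4]
opening: 0.0553
```

View pics/c6.png

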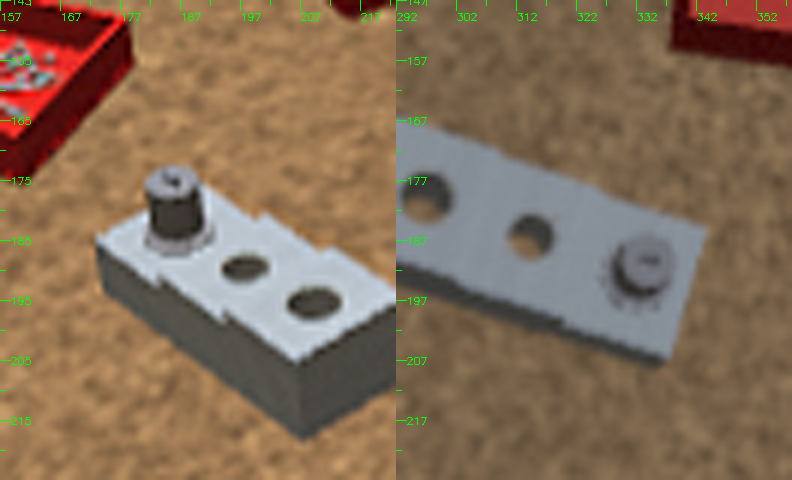

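```bash
python3 -m jog '[[0,0,0,0,0,0,90],[0,0,0,0,0,0,90],[0,0,0,0,0,0,90],[0,0,0,0,0,0,90]]'
python3 - <<'E'
from h import *
print(tri((185.1,174.9),(333.9,188.6)))
T=get_image("top").astype(int);T0=cv2.imread("pics/top0.png")[:,:,::-1].astype(int)
for n,(x,y) in dict(twin=(188,124),hammer=(300,100),coaster=(117,155),jar=(113,232),tray=(405,222)).items():
    print(n,abs(T-T0)[y-15:y+15,x-20:x+20].mean())
finish_job()
E
```

```text
t: 9.63
tool_pos: [0.4496, -0.3631, 0.1955]
tool_rot: [2.596, 1.765, -0.002]
contact_force: [-0.3, -0.1, -0.2]
opening: 0.0557
(array([ 0.51332166, -0.20491816,  0.05967446]), np.float64(0.004038849834986866))
twin 3.8955555555555557
hammer 4.28
coaster 5.329444444444444
jar 4.335833333333333
tray 38.170833333333334
the job is handed in; nothing more can be done
```

I took the lock from the single block and tried it in the smallest hole on the lowest step, and it went in, so it is the 16 mm lock and fits the 17.5 mm hole. I lowered it fully home there, let go and moved the arm clear. The job was handed in at about 9.6 s.

- **Resting on the hole:** the barrel met no measurable resistance at the mouth. It slid straight in, so I never felt a separate light push there.
- **Seating:** contact came only when the flange met the step, at about 5 N and at the height I expected.
- **Final check on the lock:** the picture shows it upright with its flange flat on the step. The knob top measured 59.7 mm above the bench against 59 mm expected. That measurement is coarse, as the two camera rays missed each other by 4 mm.
- **Other things:** compared with the first top picture, the twin block, hammer, coaster and jar look unchanged.
- **Check that disagreed:** the same comparison showed a large change at the nail tray. The arm was parked near there, so I think it was hiding the tray, but I did not check this before handing in. I felt no contact during the retreat.

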